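# Put the compressed-air filter on bypass

### The job

Put the compressed-air line on bypass so that its filter can be changed with the air still on: push the lever of the bypass valve round until that valve is fully open, and only then push round the levers of the two valves on either side of the filter until both are fully shut. Push the levers with your fingers without lifting or carrying anything, leave the loose things on the bench and the skid where they are, and finish with the bypass still fully open.

Things in the scene. Friction and masses are not known exactly. Their poses are not given: they have to be found in the camera images.
- skid: Fixed skid: grey plate 250 (x) by 470 mm (y), 6 mm thick, with two parallel 17 mm pipe runs along y, axes 135 mm above the bench, 130 mm apart, joined at both ends by headers. Air enters at the left (+y) end and leaves at the right; gauge on the delivery pipe at x 0, y -253 mm, top 195 mm high. Origin: centre of the plate's underside, on the bench; z up. Which run is nearer the robot changes.
- filter_run: Fixed pipe run with the filter: grey filter head 52 x 64 mm, top 156 mm above the bench, aluminium bowl under it, clear clogging indicator on top (radius 13 mm, top 174 mm above the bench); one ball valve on each side of the filter. Origin: on the bench under the filter's axis; same axes as the skid.
- bypass_run: The other, plain pipe run, with a single ball valve half-way along it. Origin: on the bench under that valve's stem; same axes as the skid. Under the sweep of all the levers the pipework is lower than 160 mm above the bench, apart from clogging indicator and gauge, and the valves' own stems and lever roots (within 30 mm of a stem).
- bypass_valve (a joint): Angle (rad) of the bypass valve's lever about its vertical stem. 0: fully open, lever along the pipe, pointing to the skid's +y. 1.571: fully shut, lever square across the pipe, pointing to the skid's +x. Clockwise from above shuts. Hard stop at each end; stays where left; takes about 0.4 N m (7 N at the sleeve's middle). Starts shut or nearly so.
- inlet_valve (a joint): Lever of the filter's inlet valve, the one on the +y side of the filter; same build and same values as bypass_valve (0 open along the pipe towards +y, 1.571 shut across it towards +x). Starts open or nearly so.
- outlet_valve (a joint): Lever of the filter's outlet valve, the one on the -y side of the filter; same build and same values (0 open along the pipe towards +y, that is towards the filter, 1.571 shut across it towards +x). Starts open or nearly so.
- bypass_valve_stem (a point): Fixed point on the turning axis of the bypass valve's lever, level with the sleeve's middle plane, 175 mm above the bench; same axes as the skid.
- inlet_valve_stem (a point): The same point for the inlet valve, 100 mm to the +y side of the filter's axis.
- outlet_valve_stem (a point): The same point for the outlet valve, 130 mm to the -y side of the filter's axis.
- bypass_valve_sleeve (a point): Middle of the bypass lever's sleeve, 55 mm from the stem; turns with the lever, y axis outwards along the lever, z up. The three valves are alike: flat steel lever, its outer part a straight blue plastic sleeve 18 mm wide and 10 mm high, from 30 to 88 mm from the stem, middle plane 175 mm above the bench.
- inlet_valve_sleeve (a point): The same point on the inlet lever.
- outlet_valve_sleeve (a point): The same point on the outlet lever.
- element_mid (a point): Centre of a loose spare filter element, a pleated white cylinder 38 mm across and 75 mm high, standing on the skid's plate between the two runs. To be left alone.
- grease_mid (a point): Centre of a loose white jar, 54 mm across and 50 mm high, on the bench past the left end of the skid. To be left alone.
- spanner_mid (a point): Middle of a loose steel spanner 200 mm long, lying on the bench past the right end of the skid (point on its underside). To be left alone.

How it is judged:
By the outcome, as a careful person would: the job done as asked, in the order asked, and still so for the second after the job is handed in, with the robot touching nothing.
It also fails if it takes over 61 s, if anything falls off the work surface, if the arm or the gripper's body presses on something with over 40 N, if the wrist force passes 120 N, or if a joint passes its speed limit or range.

### The arm

A 6-joint arm with a two-finger parallel gripper is mounted at the origin on the work surface. World frame = base frame: x ahead of the robot, y to its left, z up, the work surface at z = 0. Lengths are in m, angles in degrees, forces in N, time in s.
With the tool pointing down it reaches from about 0.375 to 0.9 m from the base axis. Payload 3.1 kg.
Tool frame: the origin (TCP) lies at the very end of the fingers, on their centre line; the grasp point (between the pads) lies 19 mm behind it; z points along the fingers, y is the line along which they close (so a half turn about z gives the same grasp; the last joint's range is limited). The gripper opens to 87 mm and grips with 3 to 60 N. Pads are 19 mm wide; open, the fingers measure 117 mm over their backs; the gripper's body (75 mm by 190 mm) begins 51 mm behind the grasp point.
Start: joints at [65.289, 30.224, 82.088, -0, 67.689, -10.227], TCP at [0.156, 0.605, 0.223] pointing down, gripper open.
Joint ranges: [-176.69, 176.69], [-43.24, 126.21], [12.49, 139.97], [-82, 262], [0, 151.66], [-163.58, 163.58]. Speed limits (degrees/s): [159.86, 159.86, 180, 180, 180, 180].

### API

Orientations are given as a 3x3 rotation matrix whose columns are the frame's x, y, z axes.
In Python, from rig import bot, imaging gives the robot as it stands.
- The arm moves only by the tool drive_tool, never from a script. Its argument "deltas" is text: rows parted by semicolons, each of 5 numbers parted by spaces: the finger opening in mm, from 0 to 87, then the shift along the world's x, y, z in mm, then the turn about the world's z in rad. In form: jaw dx dy dz twist; .... A call has 1 to 12 rows; each row is the pose to reach, as a shift and turn from the pose commanded when the call began; what a row does not reach only later rows make up. A row lasts 1/10 s, in which the tool goes at most 50 mm and 8.59 degrees, less where a joint would pass 70% of its speed; a pose out of reach is approached as far as the arm can. A call with a gripper value outside its range is refused whole. The fingers move at their own pace and stop on an object; the grip force is fixed at half the most. Time passes only in rows, so rows that repeat a pose let the fingers close. It gives the time, the measured TCP pose, the force, the opening and the grip force at its end, in the units of the state.
- bot.read_state(): the state, without advancing time (a new reading comes with each control period).
- imaging.capture(name): name is "side" or "top"; returns the picture (384x512x3 uint8, red, green, blue); there is no depth.
- imaging.camera_model(name): a dict with "fx", "fy", "cx", "cy" (pixels), "dist" ([k1, k2, p1, p2, k3] as OpenCV has them; the pictures are not rectified), "T" (4x4, takes a point from camera to world coordinates). Camera axes: x right, y down, z forward; pixel columns grow to the right and rows downward; lengths in m; the calibration is good to about 2 mm. A picture is of the moment at which its call begins. camera_model takes no time and is no camera call.
- bot.hand_in(): hands the job in; it is judged then, once.
The state is a dict: "time_s": time; "joint_positions": joint angles; "qvel": joint speeds; "tau": joint torques, N m; "position": TCP position; "tcp_rot": TCP orientation; "force": force on the tool from outside, world axes, zero at the start; "moment": the same for the moment, N m; "opening": opening from 0.0 (shut) to 1.0 (fully open); "grasp_force": force on a finger pad.
Only numpy, scipy, OpenCV 4.12 (cv2) and the standard library are available. Lean on these libraries where they do the work, as an engineer would, in place of code of your own. Each camera call takes 0.05 s, during which the arm holds its last target. There are 200 camera calls.

## Working session

There is one attempt and no reset: what is moved stays moved. The work goes in short steps, Python scripts to look and compute and a tool call to move; the robot and the scene stay as the last step left them, time stands still between calls to the robot, and variables do not carry over. Pictures are saved under pics/ and viewed, at most 10 in all, crops included, and the job is handed in when it is done.

Besides the shell and the picture viewer there is one more tool, called after "Call:" as name(argument=value, ...), one argument or row to a line, values as JSON. drive_tool: Moves the arm, as the interface text tells. Its arguments: {"type":"object","properties":{"deltas":{"type":"string"}},"required":["deltas"]}

```bash
mkdir -p pics; python3 - <<'E'
from rig import bot, imaging
import cv2
for n in("top","side"):
    cv2.imwrite(f"pics/{n}0.png",imaging.capture(n)[:,:,::-1])
    m=imaging.camera_model(n);print(n,m)
s=bot.read_state();print(s["time_s"],s["position"],s["tcp_rot"],s["force"])
E
```

```text
top {'fx': 496.4264362485131, 'fy': 496.4264362485131, 'cx': 257.97650807203564, 'cy': 194.79007197304855, 'dist': array([-0.04067232,  0.        ,  0.        ,  0.        ,  0.        ]), 'T': array([[-1.04848815e-03, -9.98358269e-01,  5.72683799e-02,
         4.91446250e-01],
       [-9.99854438e-01,  7.13643297e-05, -1.70615681e-02,
         3.53267246e-02],
       [ 1.70294707e-02, -5.72779327e-02, -9.98213021e-01,
         1.70160456e+00],
       [ 0.00000000e+00,  0.00000000e+00,  0.00000000e+00,
         1.00000000e+00]])}
side {'fx': 431.265579639892, 'fy': 431.265579639892, 'cx': 250.97442000218894, 'cy': 193.0868525613251, 'dist': array([-0.09959793,  0.        ,  0.        ,  0.        ,  0.        ]), 'T': array([[-0.97363366, -0.16001667,  0.16257971,  0.38387501],
       [-0.22804406,  0.70080895, -0.67591621,  0.82420445],
       [-0.00577945, -0.69517011, -0.71882203,  0.93954657],
       [ 0.        ,  0.        ,  0.        ,  1.        ]])}
0.1 [0.15601551 0.60453696 0.22167984] [[-9.68223893e-01  2.50083711e-01 -7.94369608e-04]
 [ 2.50084757e-01  9.68222343e-01 -1.76325820e-03]
 [ 3.28164248e-04 -1.90588845e-03 -9.99998130e-01]] [-0.60805739  0.37430862  0.15989317]
```

View pics/top0.png

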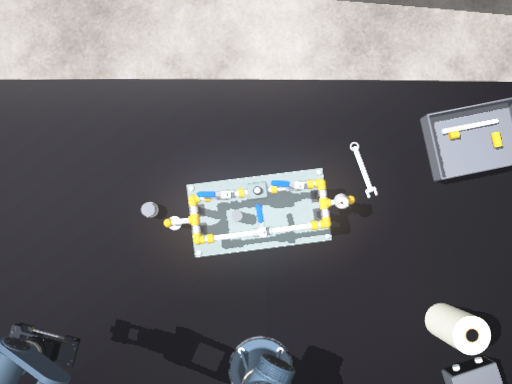

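View pics/side0.png

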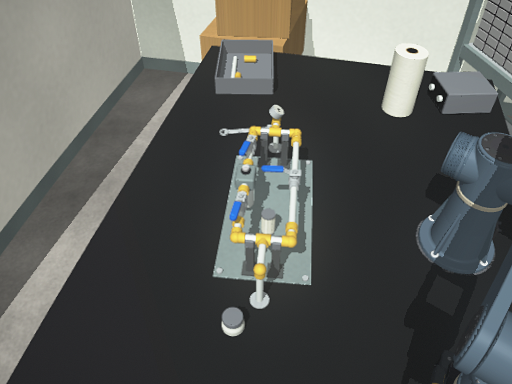

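The top view shows the bypass run nearer the robot (lever at about (260,214), stem (264,231)). The inlet lever is at (207,194) and the outlet lever at (281,184). The side view agrees. Next I measure the sleeves.

```bash
cat > h.py <<'E'
import cv2, numpy as np
from rig import bot, imaging
def ray(n,px,z):
    m=imaging.camera_model(n);K=np.array([[m["fx"],0,m["cx"]],[0,m["fy"],m["cy"]],[0,0,1]])
    u=cv2.undistortPoints(np.array([[px]],float),K,m["dist"])[0,0]
    d=m["T"][:3,:3]@[u[0],u[1],1];o=m["T"][:3,3]
    return (o+d*(z-o[2])/d[2])
def sleeves(n,save=None,z=.179):
    im=imaging.capture(n)
    if save: cv2.imwrite(save,im[:,:,::-1])
    hsv=cv2.cvtColor(im,cv2.COLOR_RGB2HSV)
    k=cv2.inRange(hsv,(100,170,70),(118,255,255))
    N,l,st,c=cv2.connectedComponentsWithStats(k)
    out=[]
    for i in range(1,N):
        if st[i,4]<20: continue
        p=np.argwhere(l==i)[:,::-1].astype(float)
        w=np.array([ray(n,q,z)[:2] for q in p])
        mu=w.mean(0);e,v=np.linalg.eigh(np.cov(w.T));
        out.append((c[i].round(1),st[i,4],mu.round(4),np.degrees(np.arctan2(v[1,1],v[0,1])).round(1),(np.sqrt(12*e)*1000).round(0)))
    return out
E
python3 - <<'E'
from h import *
for n in("top","side"):
    for o in sleeves(n):print(n,*o)
im=cv2.imread("pics/top0.png")[160:270,140:380]
cv2.imwrite("pics/topc.png",cv2.resize(im,None,fx=3.3,fy=3.3,interpolation=cv2.INTER_CUBIC))
im=cv2.imread("pics/side0.png")[95:295,205:325]
cv2.imwrite("pics/sidec.png",cv2.resize(im,None,fx=3,fy=3,interpolation=cv2.INTER_CUBIC))
E
```

```text
top [280.  183.3] 69 [ 0.6143 -0.0585] 86.8 [13. 52.]
top [206.1 194.4] 46 [0.5801 0.1684] 89.2 [14. 54.]
side [243.6 147.7] 87 [ 0.6148 -0.0547] 86.8 [17. 59.]
side [272.3 168.2] 113 [0.5224 0.0089] -172.4 [21. 55.]
side [234.8 210.4] 119 [0.5801 0.1728] 91.0 [16. 56.]
```

View pics/topc.png

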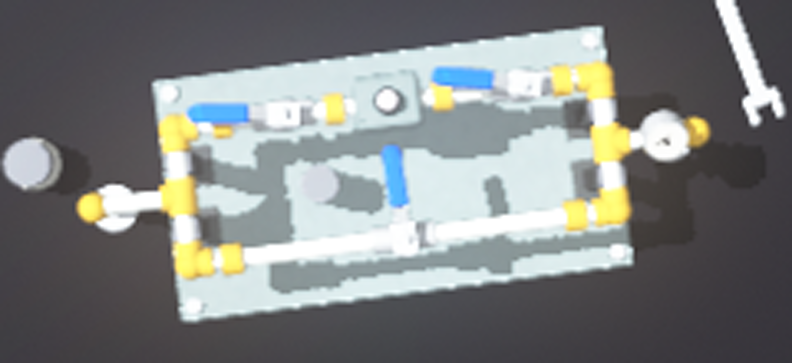

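View pics/sidec.png

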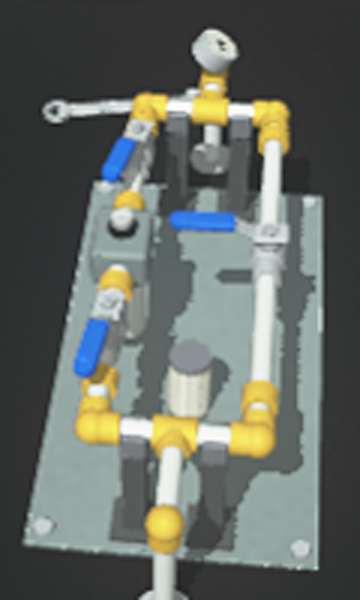

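The cropped views confirm the layout. The skid yaw is about +7° (filter-run line from crop pixels (240,257) to (565,219)). The inlet and outlet stems come out 229 mm apart, against 230 expected. Estimated stems: bypass (0.465, 0.000), inlet (0.580, 0.115), outlet (0.611, -0.112). Next I close the fingers and go to the right side of the bypass lever.

Call:
drive_tool(
  deltas="0 380 -640 0 -1.16;0 380 -640 0 -1.16;0 380 -640 0 -1.16;0 380 -640 0 -1.16;0 380 -640 0 -1.16;0 380 -640 0 -1.16;0 380 -640 0 -1.16;0 380 -640 0 -1.16;0 380 -640 0 -1.16;0 380 -640 0 -1.16;0 380 -640 0 -1.16;0 380 -640 0 -1.16",
)

```text
time_s: 1.4
position: [0.4633, 0.0872, 0.2227]
tcp_rot: [[-0.157, 0.988, 0.0], [0.988, 0.157, 0.0], [0.0, 0.0, -1.0]]
force: [0.7, 1.0, 0.3]
opening: 0.03
grasp_force: 0.0
```

Call:
drive_tool(
  deltas="0 0 0 0 0;0 0 0 0 0",
)

```text
time_s: 1.6
position: [0.4629, 0.0881, 0.2223]
tcp_rot: [[-0.154, 0.988, -0.001], [0.988, 0.154, 0.0], [0.0, -0.001, -1.0]]
force: [-0.0, 0.3, 0.6]
opening: 0.004
grasp_force: 0.0
```

Call:
drive_tool(
  deltas="0 73 -122 0 0;0 73 -122 0 0;0 73 -122 0 0;0 73 -122 0 0;0 73 -122 -25 0;0 73 -122 -45 0;0 73 -122 -55 0;0 73 -122 -55 0",
)

```text
time_s: 2.4
position: [0.5337, -0.0308, 0.1662]
tcp_rot: [[-0.159, 0.987, -0.004], [0.987, 0.159, 0.001], [0.002, -0.004, -1.0]]
force: [-0.1, 0.3, -0.1]
opening: 0.006
grasp_force: 0.0
```

```bash
cat >> h.py <<'E'
def plan(B,a0,a1,side,off,r=.065,step=8):
    """side -1: finger on the clockwise side of the lever (pushes CCW). Prints shifts from current pose."""
    s=bot.read_state();p=s["position"];R=s["tcp_rot"];t0=np.arctan2(R[1,1],R[0,1])
    n=max(1,int(np.ceil(abs(a1-a0)/step)))
    print(p.round(4),np.degrees(t0).round(1),s["force"].round(1))
    for a in np.linspace(a0,a1,n+1):
        th=np.radians(a);d=np.array([np.cos(th),np.sin(th)]);nn=np.array([-d[1],d[0]])
        q=np.array(B)+r*d+side*off*nn
        tw=(th-t0+np.pi/2)%np.pi-np.pi/2
        print("%.1f: %.0f %.0f  tw %.2f   world %s"%(a,*(1000*(q-p[:2])),tw,q.round(3)))
E
python3 - <<'E'
from h import *
im=imaging.capture("top")
cv2.imwrite("pics/t1.png",cv2.resize(im[160:270,140:380,::-1],None,fx=3.3,fy=3.3,interpolation=cv2.INTER_CUBIC))
plan((.465,0),9,97,-1,.0185)
E
```

```text
[ 0.5348 -0.0313  0.1673] 9.2 [0.9 0.4 0.1]
9.0: -3 23  tw -0.00   world [ 0.532 -0.008]
17.0: -2 33  tw 0.14   world [0.533 0.001]
25.0: -3 42  tw 0.28   world [0.532 0.011]
33.0: -5 51  tw 0.42   world [0.53 0.02]
41.0: -9 60  tw 0.56   world [0.526 0.029]
49.0: -13 68  tw 0.70   world [0.522 0.037]
57.0: -19 76  tw 0.84   world [0.516 0.044]
65.0: -26 82  tw 0.97   world [0.509 0.051]
73.0: -33 88  tw 1.11   world [0.502 0.057]
81.0: -41 93  tw 1.25   world [0.493 0.061]
89.0: -50 96  tw 1.39   world [0.485 0.065]
97.0: -59 98  tw 1.53   world [0.475 0.067]
```

View pics/t1.png

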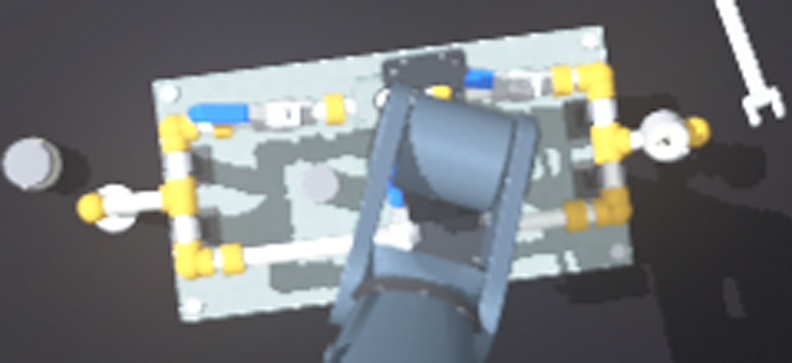

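The arm is to the right of the bypass lever, which still shows blue at about (395,190) in the crop, and nothing has been disturbed. Now I push it up to about 81°.

Call:
drive_tool(
  deltas="0 -2 12 0 0;0 -3 23 0 0;0 -2 33 0 0.14;0 -3 42 0 0.28;0 -5 51 0 0.42;0 -9 60 0 0.56;0 -13 68 0 0.70;0 -19 76 0 0.84;0 -26 82 0 0.97;0 -33 88 0 1.11;0 -41 93 0 1.25;0 -41 93 0 1.25",
)

```text
time_s: 3.65
position: [0.4964, 0.0603, 0.169]
tcp_rot: [[-0.987, 0.158, 0.006], [0.158, 0.987, -0.002], [-0.007, -0.001, -1.0]]
force: [2.3, -1.2, -0.4]
opening: 0.005
grasp_force: 1.3
```

```bash
python3 - <<'E'
from h import *
for o in sleeves("side"):print(*o)
plan((.465,0),81,99,-1,.0185,step=3)
E
```

```text
[243.6 147.7] 87 [ 0.6148 -0.0547] 86.8 [17. 59.]
[288.1 183.3] 78 [0.4728 0.0551] 83.0 [15. 49.]
[234.8 210.4] 119 [0.5801 0.1728] 91.0 [16. 56.]
[0.4964 0.0605 0.169 ] 80.7 [ 1.9 -2.7  0.4]
81.0: -3 1  tw 0.00   world [0.493 0.061]
84.0: -6 2  tw 0.06   world [0.49  0.063]
87.0: -10 3  tw 0.11   world [0.487 0.064]
90.0: -13 5  tw 0.16   world [0.484 0.065]
93.0: -16 5  tw 0.21   world [0.48  0.066]
96.0: -20 6  tw 0.27   world [0.477 0.067]
99.0: -23 7  tw 0.32   world [0.473 0.067]
```

The lever is following. I continue gently towards the stop.

Call:
drive_tool(
  deltas="0 -6 2 -2 0.06;0 -10 3 -2 0.11;0 -13 5 -2 0.16;0 -16 5 -2 0.21;0 -19 6 -2 0.26;0 -19 6 -2 0.26",
)

```text
time_s: 4.3
position: [0.4795, 0.0666, 0.1676]
tcp_rot: [[-0.995, -0.097, 0.01], [-0.097, 0.995, -0.0], [-0.01, -0.001, -1.0]]
force: [4.9, -0.1, 4.5]
opening: 0.008
grasp_force: 2.5
```

Call:
drive_tool(
  deltas="0 -2 0 0 0.02;0 -4 1 0 0.02;0 -4 1 0 0.02",
)

```text
time_s: 4.6
position: [0.4766, 0.067, 0.1675]
tcp_rot: [[-0.993, -0.117, 0.012], [-0.117, 0.993, -0.001], [-0.012, -0.003, -1.0]]
force: [6.5, -1.8, 1.5]
opening: 0.004
grasp_force: 3.3
```

Call:
drive_tool(
  deltas="0 -2 0 0 0;0 -3 0 0 0;0 -3 0 0 0",
)

```text
time_s: 4.9
position: [0.4765, 0.067, 0.1677]
tcp_rot: [[-0.993, -0.116, 0.018], [-0.116, 0.993, -0.001], [-0.018, -0.003, -1.0]]
force: [11.1, -1.1, -1.3]
opening: 0.005
grasp_force: 5.5
```

Call:
drive_tool(
  deltas="0 -2 0 0 0;0 -3 0 0 0;0 -3 0 0 0",
)

```text
time_s: 5.2
position: [0.4764, 0.0669, 0.168]
tcp_rot: [[-0.993, -0.115, 0.024], [-0.115, 0.993, -0.001], [-0.024, -0.004, -1.0]]
force: [15.9, 0.6, -6.6]
opening: 0.001
grasp_force: 7.8
```

The position stays at x 0.4765 while the force rises, so the bypass is on its open stop. I retract, lift, and move to the robot side of the inlet lever.

Call:
drive_tool(
  deltas="0 12 0 0 0;0 30 0 0 0;0 30 0 25 0;0 30 0 55 0;0 67 113 55 -0.1;0 67 113 55 -0.1;0 67 113 55 -0.1;0 67 113 55 -0.1;0 67 113 25 -0.1;0 67 113 0 -0.1;0 67 113 -1 -0.1",
)

```text
time_s: 6.3
position: [0.5284, 0.1792, 0.1614]
tcp_rot: [[-1.0, -0.016, -0.01], [-0.016, 1.0, -0.002], [0.01, -0.001, -1.0]]
force: [-0.4, 0.1, -0.3]
opening: 0.007
grasp_force: 0.0
```

```bash
python3 - <<'E'
from h import *
for o in sleeves("side","pics/s2.png"):print(*o)
plan((.580,.115),91,7,1,.0185)
E
```

```text
[294.  185.5] 93 [0.4573 0.0592] 97.0 [15. 57.]
[0.53   0.1794 0.1629] 90.9 [ 0.   0.1 -0. ]
91.0: 30 0  tw 0.00   world [0.56 0.18]
83.4: 39 2  tw -0.13   world [0.569 0.182]
75.7: 48 3  tw -0.27   world [0.578 0.183]
68.1: 57 3  tw -0.40   world [0.587 0.182]
60.5: 66 1  tw -0.53   world [0.596 0.181]
52.8: 75 -1  tw -0.67   world [0.605 0.178]
45.2: 83 -5  tw -0.80   world [0.613 0.174]
37.5: 90 -10  tw -0.93   world [0.62  0.169]
29.9: 97 -16  tw -1.07   world [0.627 0.163]
22.3: 103 -23  tw -1.20   world [0.633 0.157]
14.6: 108 -30  tw -1.33   world [0.638 0.149]
7.0: 112 -38  tw -1.46   world [0.642 0.141]
```

View pics/s2.png

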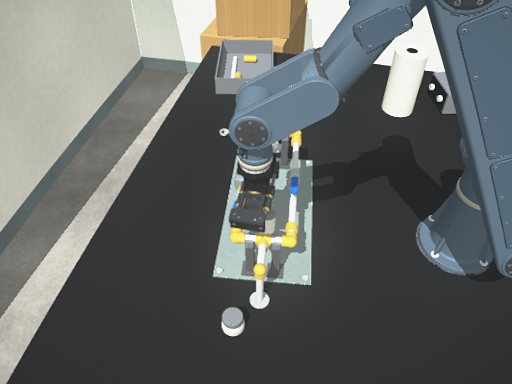

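The side view shows the bypass lever along its pipe at about (294,186), azimuth 97.0°. The gripper stands by the inlet lever. I raise it 4 mm and push.

Call:
drive_tool(
  deltas="0 15 0 4 0;0 30 0 4 0;0 39 2 4 -0.13;0 48 3 4 -0.27;0 57 3 4 -0.40;0 66 1 4 -0.53;0 75 -1 4 -0.67;0 83 -5 4 -0.80;0 90 -10 4 -0.93;0 97 -16 4 -1.07;0 103 -23 4 -1.20;0 103 -23 4 -1.20",
)

```text
time_s: 7.55
position: [0.636, 0.1581, 0.1702]
tcp_rot: [[-0.376, 0.926, 0.001], [0.926, 0.376, 0.003], [0.002, 0.002, -1.0]]
force: [0.1, 4.4, 1.4]
opening: 0.004
grasp_force: 2.0
```

```bash
python3 - <<'E'
from h import *
for o in sleeves("side"):print(*o)
plan((.580,.115),22,4,1,.0185,step=3)
E
```

```text
[243.9 147.9] 74 [ 0.6139 -0.0543] 85.6 [15. 57.]
[294.2 184.8] 97 [0.457  0.0566] 97.2 [15. 59.]
[223.4 195.8] 39 [0.6193 0.133 ] -144.8 [16. 20.]
[0.6359 0.158  0.1702] 22.3 [0.1 4.3 1.5]
22.0: -3 -2  tw -0.00   world [0.633 0.157]
19.0: -0 -4  tw -0.06   world [0.635 0.154]
16.0: 1 -7  tw -0.11   world [0.637 0.151]
13.0: 3 -10  tw -0.16   world [0.639 0.148]
10.0: 5 -14  tw -0.21   world [0.641 0.145]
7.0: 6 -17  tw -0.27   world [0.642 0.141]
4.0: 8 -20  tw -0.32   world [0.644 0.138]
```

Call:
drive_tool(
  deltas="0 0 -4 -3 -0.06;0 1 -7 -3 -0.11;0 3 -10 -3 -0.16;0 5 -14 -3 -0.21;0 6 -16 -3 -0.26;0 6 -17 -3 -0.26",
)

```text
time_s: 8.2
position: [0.6437, 0.1419, 0.1675]
tcp_rot: [[-0.129, 0.992, 0.006], [0.992, 0.129, 0.003], [0.003, 0.007, -1.0]]
force: [2.8, 6.1, 0.3]
opening: 0.001
grasp_force: 3.1
```

Call:
drive_tool(
  deltas="0 0 -2 0 0;0 0 -3 0 0;0 0 -3 0 0",
)

```text
time_s: 8.5
position: [0.644, 0.1403, 0.1675]
tcp_rot: [[-0.129, 0.992, 0.007], [0.992, 0.129, 0.006], [0.005, 0.008, -1.0]]
force: [4.2, 9.6, -0.6]
opening: 0.003
grasp_force: 4.4
```

Call:
drive_tool(
  deltas="0 0 -2 0 0;0 0 -3 0 0;0 0 -3 0 0",
)

```text
time_s: 8.8
position: [0.6441, 0.1401, 0.1676]
tcp_rot: [[-0.128, 0.992, 0.008], [0.992, 0.128, 0.011], [0.01, 0.009, -1.0]]
force: [5.2, 16.5, -0.1]
opening: 0.004
grasp_force: 7.5
```

The inlet is on its shut stop. I retract, lift and move to the outlet lever, turning on the way.

Call:
drive_tool(
  deltas="0 0 15 0 0;0 0 36 0 0;0 0 36 25 0;0 0 36 55 0;0 -20 -30 55 0.15;0 -40 -80 55 0.3;0 -60 -130 55 0.45;0 -72 -178 55 0.6;0 -72 -178 55 0.75;0 -72 -178 55 0.9;0 -72 -178 55 1.05;0 -72 -178 55 1.2",
)

```text
time_s: 10.0
position: [0.5689, -0.0451, 0.2213]
tcp_rot: [[-0.966, 0.257, -0.001], [0.257, 0.966, -0.002], [0.0, -0.002, -1.0]]
force: [0.0, 1.5, 0.4]
opening: 0.004
grasp_force: 0.0
```

```bash
python3 - <<'E'
from h import *
for o in sleeves("side","pics/s3.png"):print(*o)
plan((.611,-.112),86,86,1,.045)
E
```

```text
[243.6 147.7] 87 [ 0.6148 -0.0547] 86.8 [17. 59.]
[294.2 184.8] 101 [0.4572 0.0568] 96.2 [15. 59.]
[217.  191.4] 158 [0.639 0.122] -173.8 [24. 55.]
[ 0.569  -0.0449  0.2213] 75.3 [-0.6  0.  -1.2]
86.0: 2 1  tw 0.19   world [ 0.571 -0.044]
86.0: 2 1  tw 0.19   world [ 0.571 -0.044]
```

View pics/s3.png

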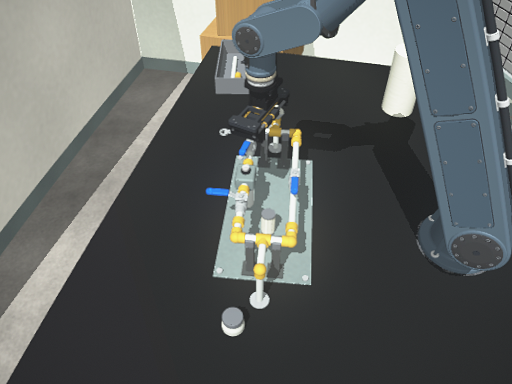

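The picture shows the inlet lever square across at (217,191), the bypass lever along its pipe at (294,185), and the outlet lever still open at (244,148). I descend beside the outlet lever.

Call:
drive_tool(
  deltas="0 2 1 -10 0.1;0 2 1 -30 0.19;0 2 1 -54 0.19;0 2 1 -54 0.19",
)

```text
time_s: 10.45
position: [0.5689, -0.0425, 0.1643]
tcp_rot: [[-0.997, 0.078, -0.007], [0.078, 0.997, 0.001], [0.007, 0.0, -1.0]]
force: [-0.0, -0.7, -0.8]
opening: 0.007
grasp_force: 0.0
```

```bash
python3 - <<'E'
from h import *
plan((.611,-.112),87,6,1,.0185)
E
```

```text
[ 0.5689 -0.0425  0.1643] 85.5 [-0.  -0.7 -0.8]
87.0: 27 -4  tw 0.03   world [ 0.596 -0.046]
79.6: 36 -2  tw -0.10   world [ 0.604 -0.045]
72.3: 44 -2  tw -0.23   world [ 0.613 -0.044]
64.9: 53 -3  tw -0.36   world [ 0.622 -0.045]
57.5: 61 -5  tw -0.49   world [ 0.63  -0.047]
50.2: 70 -8  tw -0.62   world [ 0.638 -0.05 ]
42.8: 77 -12  tw -0.75   world [ 0.646 -0.054]
35.5: 84 -17  tw -0.87   world [ 0.653 -0.059]
28.1: 91 -23  tw -1.00   world [ 0.66  -0.065]
20.7: 96 -29  tw -1.13   world [ 0.665 -0.072]
13.4: 101 -36  tw -1.26   world [ 0.67  -0.079]
6.0: 105 -44  tw -1.39   world [ 0.674 -0.087]
```

Call:
drive_tool(
  deltas="0 14 -2 2 0;0 27 -4 2 0;0 36 -2 2 -0.10;0 44 -2 2 -0.23;0 53 -3 2 -0.36;0 61 -5 2 -0.49;0 70 -8 1 -0.62;0 77 -12 1 -0.75;0 84 -17 1 -0.87;0 91 -23 0 -1.00;0 96 -29 0 -1.13;0 96 -29 0 -1.13",
)

```text
time_s: 11.65
position: [0.667, -0.0711, 0.168]
tcp_rot: [[-0.355, 0.935, -0.002], [0.935, 0.355, 0.001], [0.002, -0.001, -1.0]]
force: [-1.9, 3.0, 2.2]
opening: 0.003
grasp_force: 1.8
```

```bash
python3 - <<'E'
from h import *
for o in sleeves("side"):print(*o)
plan((.611,-.112),21,4,1,.0185,step=3)
E
```

```text
[235.5 136.8] 37 [ 0.6487 -0.0958] 58.6 [19. 24.]
[294.2 184.7] 94 [0.4572 0.0566] 96.6 [14. 58.]
[217.  191.4] 155 [0.6389 0.1221] -174.0 [24. 54.]
[ 0.667  -0.0712  0.1679] 20.9 [-2.6  4.1  2.7]
21.0: -2 -0  tw 0.00   world [ 0.665 -0.071]
18.2: -0 -3  tw -0.05   world [ 0.667 -0.074]
15.3: 2 -6  tw -0.10   world [ 0.669 -0.077]
12.5: 3 -9  tw -0.15   world [ 0.67 -0.08]
9.7: 5 -12  tw -0.20   world [ 0.672 -0.083]
6.8: 6 -15  tw -0.25   world [ 0.673 -0.086]
4.0: 8 -18  tw -0.30   world [ 0.675 -0.089]
```

Call:
drive_tool(
  deltas="0 0 -3 0 -0.05;0 2 -6 0 -0.10;0 3 -9 0 -0.15;0 5 -12 0 -0.20;0 6 -15 0 -0.24;0 6 -16 0 -0.24",
)

```text
time_s: 12.3
position: [0.6758, -0.0859, 0.1679]
tcp_rot: [[-0.125, 0.992, 0.006], [0.992, 0.125, 0.002], [0.002, 0.006, -1.0]]
force: [3.3, 6.9, 0.6]
opening: 0.002
grasp_force: 2.9
```

Call:
drive_tool(
  deltas="0 0 -2 0 0;0 0 -3 0 0;0 0 -3 0 0",
)

```text
time_s: 12.6
position: [0.6761, -0.0875, 0.1679]
tcp_rot: [[-0.125, 0.992, 0.007], [0.992, 0.125, 0.005], [0.004, 0.007, -1.0]]
force: [3.8, 9.8, 0.2]
opening: 0.004
grasp_force: 4.1
```

Call:
drive_tool(
  deltas="0 0 -2 0 0;0 0 -3 0 0;0 0 -3 0 0",
)

```text
time_s: 12.9
position: [0.6761, -0.0877, 0.168]
tcp_rot: [[-0.125, 0.992, 0.007], [0.992, 0.125, 0.009], [0.008, 0.008, -1.0]]
force: [4.4, 14.2, 1.3]
opening: 0.005
grasp_force: 6.9
```

The outlet is on its stop. I retract, lift clear and check.

Call:
drive_tool(
  deltas="0 0 15 0 0;0 0 36 0 0;0 0 36 30 0;0 0 36 70 0;0 0 36 110 0;0 -50 -10 130 0;0 -90 -50 130 0;0 -130 -100 130 0;0 -130 -150 130 0;0 -130 -200 130 0;0 -130 -200 130 0",
)

```text
time_s: 14.0
position: [0.5424, -0.2976, 0.2977]
tcp_rot: [[-0.123, 0.992, 0.001], [0.992, 0.123, -0.004], [-0.004, 0.0, -1.0]]
force: [0.7, 0.1, -0.4]
opening: 0.003
grasp_force: 0.0
```

```bash
python3 - <<'E'
from h import *
for o in sleeves("side","pics/s4.png"):print(*o)
print(bot.read_state()["force"])
a=cv2.imread("pics/s4.png")
t=imaging.capture("top")[:,:,::-1][130:290,130:390]
t=cv2.resize(t,None,fx=1.5,fy=1.5,interpolation=cv2.INTER_CUBIC); b=cv2.resize(a[90:340,190:340],None,fx=1.6,fy=1.6)
o=np.zeros((400,640,3),np.uint8);o[:240,:390]=t;o[:,390:630]=b;cv2.imwrite("pics/f.png",o)
E
```

```text
[229.8 134.3] 99 [ 0.6673 -0.1035] -174.3 [23. 55.]
[294.2 184.8] 100 [0.4571 0.0566] 96.5 [15. 59.]
[216.9 191.4] 157 [0.6392 0.1221] -174.3 [24. 54.]
[ 0.94978617 -3.47496609  0.69370501]
```

View pics/f.png

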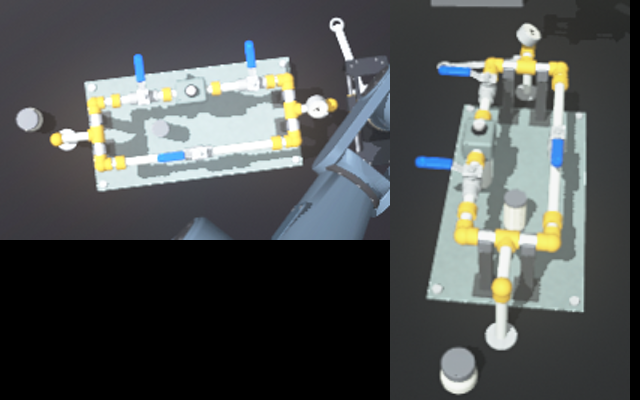

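The bypass lever lies along its pipe at (172,156). Both filter levers are square across at (139,68) and (250,55), parallel to each other within measurement error. The jar, the spare element and the spanner appear not to have moved, and the arm is clear.

```bash
python3 -c "
from rig import bot
print(bot.hand_in())"
```

```text
the job is handed in; nothing more can be done
None
```

The bypass valve was opened to its stop first, then the inlet and outlet valves were pushed shut to theirs; the last pictures show all three levers holding and the loose items in place, and the job was handed in at about 14 s.

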